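# Make the cordless maize sheller safe

### The arm

A 6-joint arm with a two-finger parallel gripper is mounted at the origin on the work surface. World frame = base frame: x ahead of the robot, y to its left, z up, the work surface at z = 0. Lengths are in m, angles in rad, forces in N, time in s.
With the tool pointing down it reaches from about 0.3 to 0.875 m from the base axis. Payload 6.4 kg.
Tool frame: the origin (TCP) lies midway between the tips of the shut fingers; the grasp point (between the pads) lies 19 mm behind it; z points along the fingers, y is the direction in which the jaws open and shut (so a half turn about z gives the same grasp; the last joint's range is limited). The gripper opens to 85 mm and grips with 20 to 120 N. Pads are 22 mm wide; open, the fingers measure 114 mm over their backs; the gripper's body (76 mm by 85 mm) begins 54 mm behind the grasp point. The pads swing forward as they close: fully open they stand 13 mm farther back than shut.
Start: joints at [0.961, 0.181, 1.607, -0, 1.354, -0.206], TCP at [0.226, 0.529, 0.231] pointing down, gripper open.
Joint ranges: [-2.99, 2.99], [-0.89, 2.07], [0.3, 2.58], [-1.14, 4.28], [0, 2.63], [-3.12, 3.12]. Speed limits (rad/s): [2.57, 2.57, 3.01, 3.14, 3.14, 3.14].

### API

Orientations are given as a unit quaternion [w, x, y, z].
In Python, from plant import sense, capture, hand_in gives the robot as it stands.
- The arm moves only by the tool drive_tool, never from a script. Its argument "increments" is a list of rows, each a list of 7 numbers: the turn, a rotation vector about the world's x, y, z normalised to -1 to 1, where 1 is 90 degrees, then the shift along the world's x, y, z normalised to -1 to 1, where 1 is 30 cm, then the gripper command: -1 is fully open, 1 is shut, values between are in proportion. A call has 1 to 8 rows; each row shifts and turns the commanded pose from where the row before left it; what a row does not reach is not made up. A row lasts 1/8 s, in which the tool goes at most 62.5 mm and 10.7 degrees, less where a joint would pass 70% of its speed; a pose out of reach is approached as far as the arm can. A call with a number of a shift or a turn outside -1 to 1 is refused whole. A call with a gripper value outside its range is refused whole. The fingers move at their own pace and stop on an object; "newtons" is the grip in N (left out, the last holds). Time passes only in rows, so rows that do not move let the fingers close. It gives the time, the measured TCP pose, the force and the opening at its end, in the units of the state.
- sense(): the state, without advancing time (a new reading comes with each control period).
- capture(name): name is "side" or "top"; returns a dict with "img" (420x560x3 uint8, red, green, blue), "range_z" (420x560 float32, m along the optical axis (not along the pixel's ray), 0 where there is no reading), "camera_matrix" (3x3 intrinsics, pixels), "D" ([k1, k2, p1, p2, k3] as OpenCV has them; the pictures are not rectified), "T" (4x4, takes a point from camera to world coordinates). Camera axes: x right, y down, z forward; pixel columns grow to the right and rows downward; lengths in m; the calibration is good to about 2 mm. A picture is of the moment at which its call begins.
- hand_in(): hands the job in, once; it reports no verdict.
The state is a dict: "time": time; "joint_positions": joint angles; "qvel": joint speeds; "joint_torque": joint torques, N m; "ee_pos": TCP position; "eef_rot": TCP orientation; "wrist_force": force on the tool from outside, world axes, zero at the start; "torque": the same for the moment, N m; "grip_width": opening from 0.0 (shut) to 1.0 (fully open).
Only numpy, scipy, OpenCV 4.12 (cv2) and the standard library are available. Lean on these libraries where they do the work, as an engineer would, in place of code of your own. Each camera call takes 0.05 s, during which the arm holds its last target.

### The job

The maize sheller is about to be cleaned, so make it safe: first pull its safety key up out of the switch and hang it by its eye on the steel hook of the timber post. Then pinch the two side catches of the battery pack together, lift the pack straight up out of its bay, and finish still holding it by the pinched catches, upright and still, its underside at least 5 cm above the sheller's deck. Leave the canister, the mug and the spanner where they stand.

Things in the scene. Friction and masses are not known exactly. Their poses are not given: they have to be found in the camera images.
- sheller: Fixed maize sheller; origin on the bench under the middle of its blue drive housing (240 x by 230 y mm, flat grey deck 110 mm above the bench). x points to the shelling head (x = 120 to 275 mm, funnel top 168 mm high), y left, z up. Battery bay at x = 20, y = 45 mm; key slot at x = -35, y = -75 mm. Yaw within 0.3 rad.
- pack_grip (a point): Middle of the black battery pack at the height of its catches, 64 mm above its underside, 26 mm below its top; seated, 140 mm above the bench; axes as the sheller's. The grey ribbed catches on its +y and -y sides are 34 mm wide, 32 mm high, centred at this height; 62 mm across both at rest, 49 mm when fully pressed.
- pack: The same pack, 88 (x) x 46 (y) x 90 mm high, 0.3 to 0.6 kg; origin at the centre of its underside, z up. It sits 34 mm deep in its bay with 1.5 mm play and stands 56 mm above the deck. The teeth of both catches hold it down under the deck until both are pressed 5 mm or more.
- catch_left (a joint): Travel of the catch on the pack's +y side: 0 at rest, 0.0065 m fully pressed in; its spring pushes back with 5.5 N at rest, 11 N fully pressed.
- catch_right (a joint): Travel of the catch on the pack's -y side: same values and spring.
- key_eye (a point): Middle of the eye, a 22 x 22 mm hole along this point's x axis, in the black bow of the upright safety key. Bow 38 mm wide (y), 36 mm high, 10 mm thick; gripped by its two flat sides the eye stays open. At the start 138 mm above the bench, axes as the sheller's.
- key: The same key, 30 g, 68 mm high; origin at the lower end of its grey shank (16 x 8 mm), 50 mm below the eye's middle; z up to the bow. The shank stands 22 mm deep in the slot with 1 mm play and no lock: it pulls straight up.
- hook: The fixed timber post, 40 x 40 x 210 mm, with the steel hook on its front (-x) face; origin on the bench under the middle of the post, z up. It stands left or right of the sheller; yaw within 0.35 rad.
- peg (a point): A point on the axis of the hook's bar, 62 mm in front of the post's middle, 202 mm above the bench; axes as the post. The bar, 7 mm thick, leaves the post at x = 42, z = -8 mm (here), rises to x = -23, z = 5 mm, then ends in an upturned tip at x = -28, z = 11 mm (axis). The key comes on over the tip towards +x and may rest anywhere on the bar.
- canister: Orange canister, 105 x 70 mm, 176 mm high with its handle; origin at the centre of its underside. Stands on the other side of the sheller from the post. Not to be moved.
- mug: White mug, 80 mm wide and 80 mm high; origin at the centre of its underside. Not to be moved.
- spanner: Steel spanner lying flat on the bench; origin under its middle. Not to be moved.
Not all that is in view belongs to the job. What is shaped like the pack but red or yellow is not meant. Leave any white look-alike of the key alone.

How it is judged:
On the way, in this order (a step that is already met when the one before it is completed fails the run):
1. the key hangs by its eye on the hook, let go (x of key_eye in the frame of peg between -0.024 and 0.034 m and y of key_eye in the frame of peg between -0.012 and 0.012 m and z of key_eye in the frame of peg between -0.022 and 0.006 m and contact force between key and hook above 0.05 N and contact force between key and the fingers below 0.05 N and angle between key_eye's own z axis and vertical below 0.5 rad), for 0.3 s.
2. both catches are pinched and the pack is lifted clear of the deck (height (world z) of pack_grip above 0.219 m and angle between pack_grip's own z axis and vertical below 0.25 rad and value of joint each of catch_left, catch_right above 0.004 m and contact force between pack and the fingers above 5 N and contact force between pack and sheller below 0.05 N and contact force between pack and hook below 0.05 N and contact force between pack and canister below 0.05 N), for 0.2 s.
At the end, for the whole second after the job is handed in: Key hanging by its eye on the hook's bar, upright within 0.5 rad, off the fingers; pack held by the fingers, both catches in over 4 mm, upright within 0.25 rad, underside over 45 mm above the deck (pack_grip above 219 mm), touching nothing else; both slower than 0.03 m/s (all of step 1 and all of step 2 and linear speed of each of pack, key below 0.03 m/s); the arm keeps its last pose, push and grip.
It fails at once if the canister is moved more than 30 mm from its place (distance of canister from where it was at the start of the episode above 0.03 m).
It fails at once if the mug is moved more than 30 mm from its place (distance of mug from where it was at the start of the episode above 0.03 m).
It fails at once if the spanner is moved more than 30 mm from its place (distance of spanner from where it was at the start of the episode above 0.03 m).
It fails at once if the canister is knocked over (angle between canister's own z axis and vertical above 0.5 rad).
It also fails if it takes over 56 s, if anything falls off the work surface, if the arm or the gripper's body presses on something with over 40 N, if the wrist force passes 120 N, or if a joint passes its speed limit or range.

## Working session

There is one attempt and no reset: what is moved stays moved. The work goes in short steps, Python scripts to look and compute and a tool call to move; the robot and the scene stay as the last step left them, time stands still between calls to the robot, and variables do not carry over. Pictures are saved under pics/ and viewed, and the job is handed in when it is done.

Besides the shell and the picture viewer there is one more tool, called after ">>>" by a JSON object that holds its "method" and its "body", one argument or row to a line. drive_tool: Moves the arm, as the interface text tells. Its arguments: {"type":"object","properties":{"increments":{"type":"array"},"newtons":{"type":"number"}},"required":["increments"]}

```bash
mkdir -p pics; ls; cat > h.py <<'E'
import numpy as np, cv2, pickle
from plant import sense, capture, hand_in
def snap(n,tag):
    c=capture(n); pickle.dump(c,open(f'{tag}.pkl','wb'))
    cv2.imwrite(f'pics/{tag}.png',c['img'][:,:,::-1]); return c
def load(tag): return pickle.load(open(f'{tag}.pkl','rb'))
def rays(c,uv):
    uv=np.array(uv,float).reshape(-1,1,2)
    n=cv2.undistortPoints(uv,c['camera_matrix'],np.array(c['D'])).reshape(-1,2)
    d=np.c_[n,np.ones(len(n))]; T=c['T']; return T[:3,3], d@T[:3,:3].T
def onz(c,uv,z):
    o,d=rays(c,uv); return o+d*((z-o[2])/d[:,2:3])
def deproj(c,uv):
    uv=np.array(uv,int).reshape(-1,2); o,d=rays(c,uv); r=c['range_z'][uv[:,1],uv[:,0]]
    return o+d*r[:,None]
def cloud(c):
    h,w=c['range_z'].shape; v,u=np.mgrid[:h,:w]
    return deproj(c,np.c_[u.ravel(),v.ravel()]).reshape(h,w,3)
def proj(c,P):
    Ti=np.linalg.inv(c['T']); r,_=cv2.Rodrigues(Ti[:3,:3])
    return cv2.projectPoints(np.array(P,float).reshape(-1,3),r,Ti[:3,3],c['camera_matrix'],np.array(c['D']))[0].reshape(-1,2)
E
python3 - <<'E'
from h import *
for n in('top','side'):
    c=snap(n,n+'0'); print(n,c['T'].round(3),c['camera_matrix'].round(1),c['D'])
print(sense())
E
```

```text
pics
top [[ 2.60e-02 -9.98e-01  5.70e-02  4.19e-01]
 [-1.00e+00 -2.60e-02 -0.00e+00  1.00e-03]
 [ 2.00e-03 -5.70e-02 -9.98e-01  1.39e+00]
 [ 0.00e+00  0.00e+00  0.00e+00  1.00e+00]] [[457.1   0.  278.4]
 [  0.  457.1 207.7]
 [  0.    0.    1. ]] [-0.13162948  0.          0.          0.          0.        ]
side [[ 0.99  -0.101  0.099  0.379]
 [-0.141 -0.77   0.623 -0.754]
 [ 0.013 -0.63  -0.776  1.06 ]
 [ 0.     0.     0.     1.   ]] [[514.7   0.  276.2]
 [  0.  514.7 208.6]
 [  0.    0.    1. ]] [0.05250193 0.         0.         0.         0.        ]
{'time': 0.1, 'joint_positions': array([ 9.60699115e-01,  1.81507542e-01,  1.60796114e+00,  3.13140192e-05,
        1.35379761e+00, -2.06323549e-01]), 'qvel': array([-0.00062759, -0.00154323, -0.0005535 , -0.00061985, -0.00165355,
       -0.00083461]), 'joint_torque': array([ 5.51018784e-04, -4.45875657e+01, -3.52238095e+01, -2.38974144e-04,
        4.17482472e-03, -1.73093906e-05]), 'ee_pos': array([0.22559324, 0.5283284 , 0.23042563]), 'eef_rot': array([-3.46220406e-04,  2.00521441e-01,  9.79688956e-01, -7.61990593e-04]), 'wrist_force': array([ 0.12087621, -0.63485303,  0.87244865]), 'torque': array([-0.0358147 , -0.01134068, -0.06814237]), 'grip_width': 1.0003299137279227}
```

View pics/top0.png

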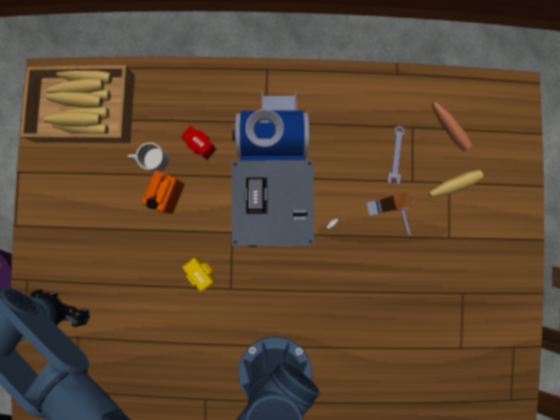

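View pics/side0.png

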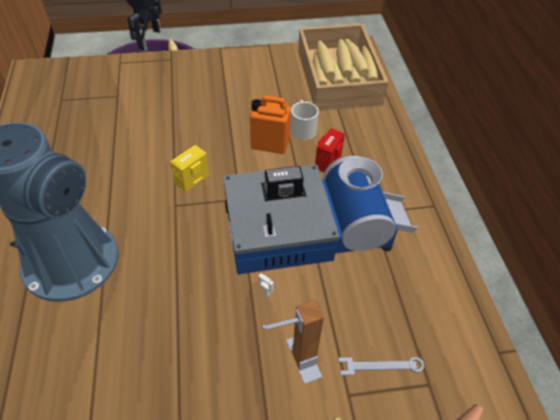

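```bash
python3 - <<'E'
from h import *
t=load('top0')['img'][:,:,::-1]; s=load('side0')['img'][:,:,::-1]
a=cv2.resize(t[145:255,225:425],None,fx=4,fy=4,interpolation=cv2.INTER_CUBIC)
b=cv2.resize(s[150:390,200:440],None,fx=2.5,fy=2.5,interpolation=cv2.INTER_CUBIC)
cv2.imwrite('pics/a.png',a);cv2.imwrite('pics/b.png',b)
E
```

```text
(no output)
```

View pics/a.png

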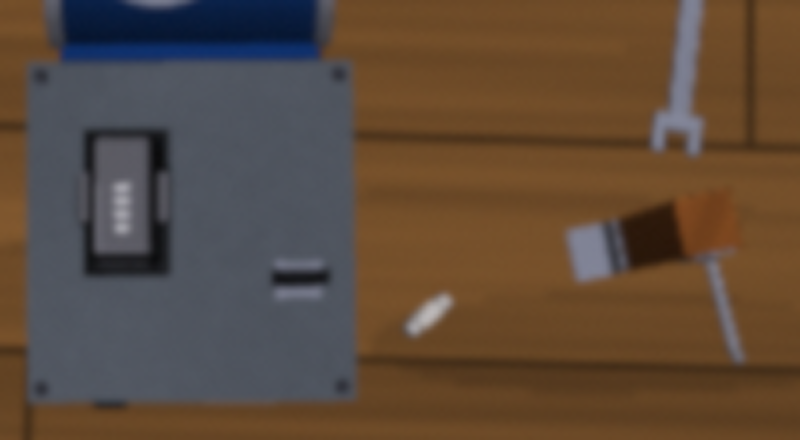

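View pics/b.png

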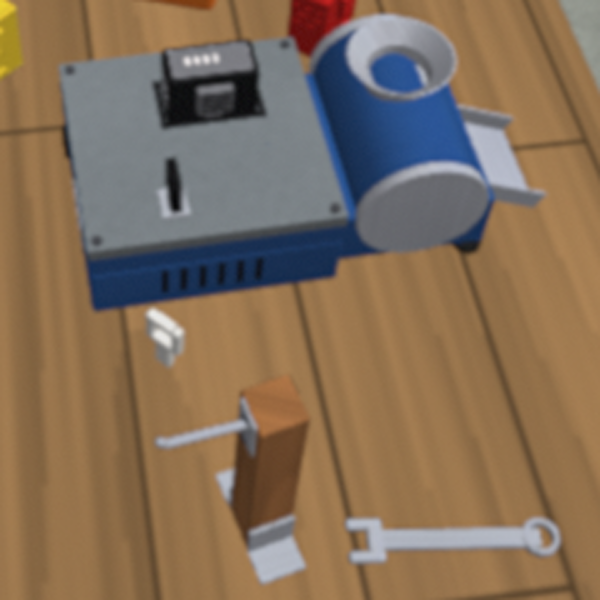

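Candidates in the top view. Key: the black one in the slot at (300,214), or the white look-alike at (332,223); I choose the black one. Pack: the black one in the bay at (256,196), red at (198,141) or yellow at (198,275); I choose the black one. The crops confirm both. The post stands right of the sheller at (402,200), with its hook bar running to about (410,235).

```bash
python3 - <<'E'
from h import *
c=load('top0'); s=load('side0')
img=c['img'].astype(int)
# deck by depth
P=cloud(c)
m=(abs(P[...,2]-0.110)<0.006)&(P[...,0]>0.2)&(P[...,0]<.7)&(abs(P[...,1])<.25)
n,l,st,ce=cv2.connectedComponentsWithStats(m.astype(np.uint8)); k=1+np.argmax(st[1:,4])
ct=max(cv2.findContours((l==k).astype(np.uint8),0,2)[0],key=cv2.contourArea)
w=onz(c,ct.reshape(-1,2),.11)[:,:2].astype(np.float32)
print('deck',cv2.minAreaRect(w), 'med z',np.median(P[l==k][:,2]), st[k])
# screws
a0=[(225+41/4,145+76/4),(225+339/4,145+74/4),(225+342/4,145+387/4),(225+41/4,145+389/4)]
W=onz(c,np.array(a0)-.4,.11); print('screws',W.round(4), W.mean(0))
for i,j in((1,0),(2,3)): d=W[j]-W[i]; print('yaw y-dir',np.arctan2(-d[0],d[1]))
for i,j in((3,0),(2,1)): d=W[j]-W[i]; print('yaw x-dir',np.arctan2(d[1],d[0]))
a1=np.array([(70,70),(285,44),(335,209),(96,241)])/2.5+[200,150]-.3
W=onz(s,a1,.11); print('screws side',W.round(4),W.mean(0))
for i,j in((0,1),(3,2)): d=W[j]-W[i]; print('yaw x',np.arctan2(d[1],d[0]))
# key in top: bow centre, z~.156 top
f=lambda c,u,v,z,off,sc: onz(c,np.array([[u/sc+off[0],v/sc+off[1]]])-.4,z).round(4)
print('key bow top',f(c,301,277,.156,(225,145),4), 'ends',f(c,272,277,.15,(225,145),4),f(c,329,277,.15,(225,145),4))
print('pack top',f(c,122,195,.166,(225,145),4))
print('side key top',f(s,174,160,.156,(200,150),2.5))
# post
for nm,u,v,z in(('posttop TL',673,200,.21),('TR',737,190,.21),('BR',742,245,.21),('BL',687,258,.21),('bar tip',740,360,.213),('bar root',708,258,.194)):
  print(nm,f(c,u,v,z,(225,145),4))
for nm,u,v,z in(('tip',162,442,.213),('root',245,424,.194)):
  print('side',nm,f(s,u,v,z,(200,150),2.5))
m=(abs(P[...,2]-0.210)<0.008)&(P[...,1]<-.15)
v,u=np.nonzero(m);print(len(u),u.min(),u.max(),v.min(),v.max())
for nm,z in(('can',None),): 
  o=(c['img'][...,0]>180)&(c['img'][...,1]<110)&(c['img'][...,2]<60)&(P[...,1]>.15)
  print('can', P[o].min(0),P[o].max(0))
E
```

```text
deck ((0.507952868938446, 0.017923958599567413), (0.23973830044269562, 0.2287888526916504), 1.5659781694412231) med z 0.1103338673116605 [ 232  160   82   86 6062]
screws [[ 0.6146  0.1271  0.11  ]
 [ 0.6214 -0.0834  0.11  ]
 [ 0.4009 -0.0903  0.11  ]
 [ 0.3941  0.1202  0.11  ]] [0.50773582 0.01840468 0.11      ]
yaw y-dir 0.03248169481924816
yaw y-dir 0.032658459648795234
yaw x-dir 0.03153878426164228
yaw x-dir 0.0312186587322733
screws side [[ 0.394   0.1219  0.11  ]
 [ 0.6136  0.1294  0.11  ]
 [ 0.6202 -0.0814  0.11  ]
 [ 0.4    -0.0881  0.11  ]] [0.50693685 0.02047045 0.11      ]
yaw x 0.03412792705464058
yaw x 0.030156787544745427
key bow top [[ 0.4751 -0.0576  0.156 ]] ends [[ 0.4749 -0.0382  0.15  ]] [[ 0.4759 -0.0769  0.15  ]]
pack top [[0.5267 0.0644 0.166 ]]
side key top [[ 0.4764 -0.0412  0.156 ]]
posttop TL [[ 0.5292 -0.2973  0.21  ]]
TR [[ 0.537 -0.34   0.21 ]]
BR [[ 0.5009 -0.3436  0.21  ]]
BL [[ 0.4915 -0.307   0.21  ]]
bar tip [[ 0.4257 -0.3423  0.213 ]]
bar root [[ 0.4928 -0.3254  0.194 ]]
side tip [[ 0.4278 -0.3397  0.213 ]]
side root [[ 0.4913 -0.3244  0.194 ]]
285 393 410 192 235
can [0.47945285 0.29673219 0.12495995] [0.58312948 0.37857375 0.18140325]
```

```bash
python3 - <<'E'
from h import *
c=load('top0'); s=load('side0')
for n,cc in(('top',c),('side',s)):
    P=cloud(cc); im=cc['img'].astype(int)
    m=(abs(P[...,2]-0.210)<0.007)&(P[...,1]<-.25)&(P[...,1]>-.4)&(P[...,0]>.44)&(P[...,0]<.6)
    n_,l,st,ce=cv2.connectedComponentsWithStats(m.astype(np.uint8)); k=1+np.argmax(st[1:,4])
    ct=max(cv2.findContours((l==k).astype(np.uint8),0,2)[0],key=cv2.contourArea)
    w=onz(cc,ct.reshape(-1,2),.21)[:,:2].astype(np.float32); r=cv2.minAreaRect(w)
    print(n,r,'mean',onz(cc,np.argwhere(l==k)[:,::-1],.21).mean(0),st[k],im[l==k].mean(0))
    # bar points
    q=(P[...,2]>.17)&(P[...,2]<.23)&(P[...,0]>.40)&(P[...,0]<.49)&(P[...,1]<-.28)&(P[...,1]>-.37)
    X=P[q]; print(len(X)); 
    if len(X)>5:
        vx,vy,x0,y0=cv2.fitLine(X[:,:2].astype(np.float32),cv2.DIST_HUBER,0,.01,.01).ravel(); print('bar dir',np.arctan2(vy,vx),x0,y0,X.min(0),X.max(0))
        o=X[np.argsort(X[:,0])]; print(o[::max(1,len(o)//10)].round(4))
E
```

```text
top ((0.5128487348556519, -0.3196333050727844), (0.04359537363052368, 0.040388282388448715), 12.711409568786621) mean [ 0.51392303 -0.31942506  0.21      ] [393 192  17  18 240] [112.65416667  66.59583333  33.48333333]
66
bar dir 0.17965512 0.45608726 -0.33374694 [ 0.42459487 -0.34303385  0.19533396] [ 0.48779286 -0.32528691  0.21888075]
[[ 0.4246 -0.3374  0.2151]
 [ 0.4298 -0.3366  0.2084]
 [ 0.4349 -0.3332  0.2109]
 [ 0.4402 -0.334   0.2078]
 [ 0.4455 -0.3347  0.2051]
 [ 0.4534 -0.3348  0.2042]
 [ 0.4612 -0.3325  0.2024]
 [ 0.4664 -0.3321  0.2036]
 [ 0.4743 -0.3321  0.2033]
 [ 0.4795 -0.3294  0.2034]
 [ 0.4849 -0.33    0.201 ]]
side ((0.5117272138595581, -0.3218219578266144), (0.04411143437027931, 0.042775873094797134), 13.592794418334961) mean [ 0.5126598  -0.32134969  0.21      ] [296 300  28  26 480] [157.39791667 109.2         70.62708333]
144
bar dir 0.2229065 0.4513255 -0.3342636 [ 0.42347692 -0.34248797  0.17210924] [ 0.48993136 -0.31113271  0.21682689]
[[ 0.4235 -0.34    0.2124]
 [ 0.4305 -0.3416  0.2097]
 [ 0.4366 -0.3357  0.2079]
 [ 0.4436 -0.3382  0.2072]
 [ 0.4493 -0.3359  0.2088]
 [ 0.4567 -0.3353  0.2056]
 [ 0.4628 -0.3319  0.2012]
 [ 0.47   -0.3325  0.2044]
 [ 0.4764 -0.3282  0.1982]
 [ 0.484  -0.3279  0.1956]
 [ 0.4898 -0.3142  0.199 ]]
```

Sheller: origin (0.507, 0.019), yaw 0.032. Key eye at (0.4745, -0.057) and pack at (0.5256, 0.065). Post: centre (0.513, -0.3205), yaw about 0.22, peg at (0.4525, -0.334, 0.202). I go to above the key first.

>>> {"method": "drive_tool", "body": {
  "increments": [
    [0, 0, 0.022, 0.064, -0.15, 0.008, -1],
    [0, 0, 0.022, 0.064, -0.15, 0.008, -1],
    [0, 0, 0.022, 0.064, -0.15, 0.008, -1],
    [0, 0, 0.022, 0.064, -0.15, 0.008, -1],
    [0, 0, 0.022, 0.064, -0.15, 0.008, -1],
    [0, 0, 0.022, 0.064, -0.15, 0.008, -1],
    [0, 0, 0.022, 0.064, -0.15, 0.008, -0.6],
    [0, 0, 0.022, 0.064, -0.15, 0.008, -0.6]
  ],
  "newtons": 25
}}

```text
time: 1.1
ee_pos: [0.3797, 0.1673, 0.2504]
eef_rot: [-0.0, 0.063, 0.998, 0.0]
wrist_force: [0.1, 0.1, -0.3]
grip_width: 0.8
```

>>> {"method": "drive_tool", "body": {
  "increments": [
    [0, 0, 0.02, 0.063, -0.149, 0, -0.5],
    [0, 0, 0.02, 0.063, -0.149, 0, -0.5],
    [0, 0, 0.02, 0.063, -0.149, 0, -0.5],
    [0, 0, 0.02, 0.063, -0.149, 0, -0.5],
    [0, 0, 0.02, 0.063, -0.149, 0, -0.5],
    [0, 0, 0, 0, 0, -0.1, -0.5],
    [0, 0, 0, 0, 0, 0, -0.5]
  ]
}}

```text
time: 1.98
ee_pos: [0.4721, -0.0545, 0.218]
eef_rot: [-0.003, -0.014, 1.0, 0.001]
wrist_force: [-0.5, 0.4, 1.1]
grip_width: 0.75
```

```bash
python3 - <<'E'
from h import *
print(sense())
s=snap('side','side1')['img'][:,:,::-1]
cv2.imwrite('pics/c.png',cv2.resize(s[100:300,180:380],None,fx=3,fy=3,interpolation=cv2.INTER_CUBIC))
E
```

```text
{'time': 1.975, 'joint_positions': array([-3.65502982e-01, -2.98020919e-02,  1.85980776e+00,  9.42610149e-05,
        1.31760431e+00, -1.96479704e+00]), 'qvel': array([ 0.02329141, -0.03408361, -0.03695832, -0.0001046 ,  0.02504397,
        0.00238681]), 'joint_torque': array([-7.84466676e-01, -3.23107660e+01, -3.46260560e+01, -4.98910260e-02,
       -4.07622512e-01, -2.03778106e-02]), 'ee_pos': array([ 0.47212162, -0.05451738,  0.21799272]), 'eef_rot': array([-0.00277741, -0.01423638,  0.99989413,  0.00115762]), 'wrist_force': array([-0.51969856,  0.39812615,  1.14012132]), 'torque': array([-0.01040835, -0.03166968, -0.00889385]), 'grip_width': 0.7502460317918695}
```

View pics/c.png

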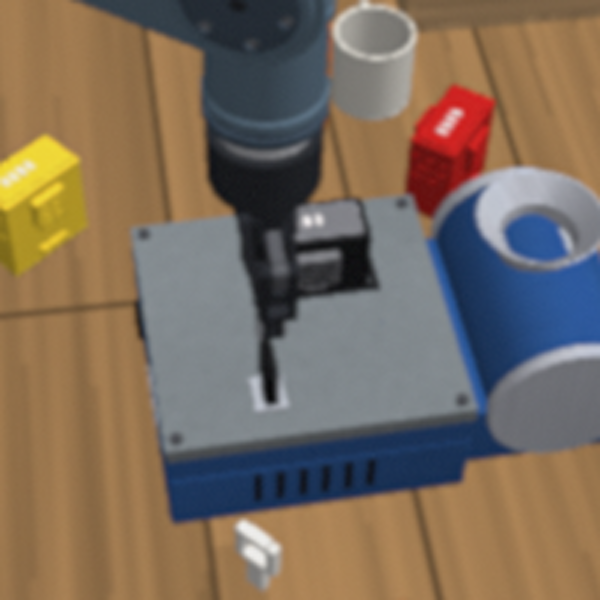

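The side view shows the open fingers above the black key at about (267,365) in the crop, lined up with its bow. I descend and grip it.

>>> {"method": "drive_tool", "body": {
  "increments": [
    [0, 0, 0, 0.004, -0.006, -0.1, -0.5],
    [0, 0, 0, 0, 0, -0.1, -0.5],
    [0, 0, 0, 0, 0, -0.08, -0.5],
    [0, 0, 0, 0, 0, -0.045, -0.5],
    [0, 0, 0, 0, 0, 0, -0.5],
    [0, 0, 0, 0, 0, 0, 1],
    [0, 0, 0, 0, 0, 0, 1],
    [0, 0, 0, 0, 0, 0, 1]
  ],
  "newtons": 25
}}

```text
time: 3.02
ee_pos: [0.4762, -0.0568, 0.1244]
eef_rot: [0.001, -0.015, 1.0, -0.0]
wrist_force: [-0.5, 0.3, 6.2]
grip_width: 0.438
```

>>> {"method": "drive_tool", "body": {
  "increments": [
    [0, 0, 0, 0, 0, 0, 1],
    [0, 0, 0, 0, 0, 0.02, 1],
    [0, 0, 0, 0, 0, 0.05, 1],
    [0, 0, 0, 0, 0, 0.1, 1],
    [0, 0, 0, 0, 0, 0.12, 1],
    [0, 0, 0, 0, 0, 0.1, 1],
    [0, 0, 0, 0, 0, 0.07, 1],
    [0, 0, 0, 0, 0, 0, 1]
  ]
}}

```text
time: 4.03
ee_pos: [0.4762, -0.0569, 0.2635]
eef_rot: [0.002, -0.015, 1.0, -0.001]
wrist_force: [0.5, 0.3, 0.2]
grip_width: 0.437
```

```bash
python3 - <<'E'
from h import *
print(sense())
s=snap('side','side2')['img'][:,:,::-1]
cv2.imwrite('pics/d.png',cv2.resize(s[100:300,180:380],None,fx=3,fy=3,interpolation=cv2.INTER_CUBIC))
E
```

```text
{'time': 4.025, 'joint_positions': array([-3.67079357e-01, -6.90446350e-02,  1.80340724e+00, -1.66851057e-04,
        1.40281489e+00, -1.96758677e+00]), 'qvel': array([ 0.00049927,  0.03017902,  0.04956665,  0.00010625, -0.02543335,
        0.00010301]), 'joint_torque': array([ 7.05868355e-02, -3.33724952e+01, -3.69476295e+01,  8.15307612e-04,
        2.51088627e-01,  1.90510221e-06]), 'ee_pos': array([ 0.47617443, -0.05694054,  0.26352012]), 'eef_rot': array([ 2.01784056e-03, -1.48687244e-02,  9.99887014e-01, -8.99152887e-04]), 'wrist_force': array([0.48497322, 0.34155284, 0.16960262]), 'torque': array([ 0.01732047,  0.01606973, -0.03301499]), 'grip_width': 0.43706324727021667}
```

View pics/d.png

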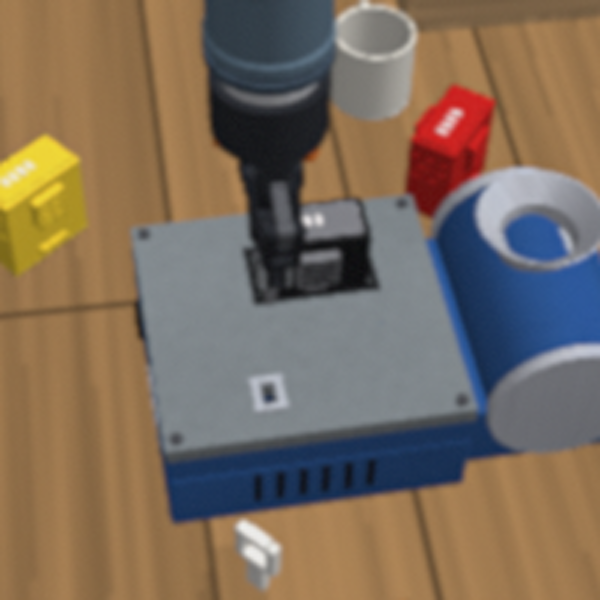

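The key is gripped (37 mm) and out; the slot at (268,392) is empty. Now to the front of the hook tip.

>>> {"method": "drive_tool", "body": {
  "increments": [
    [0, 0, 0.015, -0.034, -0.121, -0.02, 1],
    [0, 0, 0.015, -0.034, -0.121, -0.02, 1],
    [0, 0, 0.015, -0.034, -0.121, -0.02, 1],
    [0, 0, 0.015, -0.034, -0.121, -0.02, 1],
    [0, 0, 0.015, -0.034, -0.121, -0.02, 1],
    [0, 0, 0.015, -0.034, -0.121, -0.02, 1],
    [0, 0, 0.015, -0.034, -0.121, -0.02, 1],
    [0, 0, 0.015, -0.034, -0.121, -0.02, 1]
  ]
}}

```text
time: 5.08
ee_pos: [0.3925, -0.3473, 0.2113]
eef_rot: [-0.001, -0.109, 0.994, 0.001]
wrist_force: [1.1, -0.0, -0.0]
grip_width: 0.439
```

>>> {"method": "drive_tool", "body": {
  "increments": [
    [0, 0, 0, 0, 0, -0.03, 1],
    [0, 0, 0, 0, 0, 0, 1],
    [0, 0, 0, 0, 0, 0, 1]
  ]
}}

```text
time: 5.45
ee_pos: [0.3938, -0.3458, 0.2036]
eef_rot: [-0.0, -0.109, 0.994, 0.001]
wrist_force: [0.3, 0.6, -0.4]
grip_width: 0.442
```

```bash
python3 - <<'E'
from h import *
x=sense();print(x['ee_pos'],x['eef_rot'],x['joint_positions'])
s=snap('side','side3')['img'][:,:,::-1]
t=snap('top','top3')['img'][:,:,::-1]
cv2.imwrite('pics/e.png',np.hstack([cv2.resize(s[200:400,190:340],None,fx=2.66,fy=2.66,interpolation=cv2.INTER_CUBIC),cv2.resize(t[165:291,335:430],(399,532),interpolation=cv2.INTER_CUBIC)]))
E
```

```text
[ 0.39375592 -0.34580181  0.20363586] [-1.91918672e-04 -1.09347087e-01  9.94003483e-01  5.04006942e-04] [-9.47475417e-01  9.47197111e-02  1.76191451e+00  1.67863657e-04
  1.28602495e+00 -2.73745137e+00]
```

View pics/e.png

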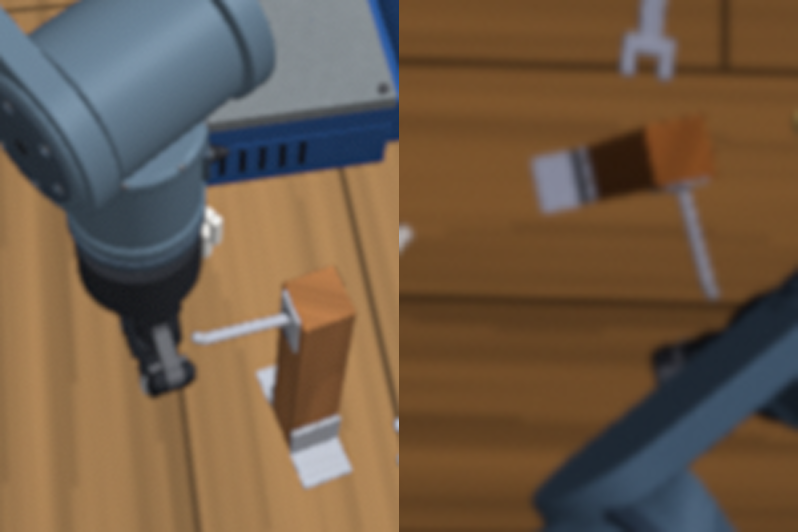

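The fingers stand in front of the tip ((195,338) in the left half) and level with the bar. I lower 7 mm and advance in steps while watching force.

>>> {"method": "drive_tool", "body": {
  "increments": [
    [0, 0, 0, 0, 0, -0.024, 1],
    [0, 0, 0, 0, 0, 0, 1],
    [0, 0, 0, 0.03, 0.0065, 0, 1],
    [0, 0, 0, 0.03, 0.0065, 0, 1],
    [0, 0, 0, 0.03, 0.0065, 0, 1],
    [0, 0, 0, 0, 0, 0, 1]
  ]
}}

```text
time: 6.3
ee_pos: [0.4214, -0.3409, 0.1968]
eef_rot: [0.0, -0.109, 0.994, -0.0]
wrist_force: [-0.0, -0.2, 1.3]
grip_width: 0.437
```

```bash
python3 - <<'E'
from h import *
x=sense();print(x['ee_pos'],x['wrist_force'])
s=snap('side','side4')['img'][:,:,::-1]
t=snap('top','top4')['img'][:,:,::-1]
cv2.imwrite('pics/f.png',np.hstack([cv2.resize(s[260:400,220:325],None,fx=3.8,fy=3.8,interpolation=cv2.INTER_CUBIC),cv2.resize(t[165:291,335:430],(399,532),interpolation=cv2.INTER_CUBIC)]))
E
```

```text
[ 0.42139417 -0.34085354  0.19678021] [-0.00888041 -0.20144411  1.26127561]
```

View pics/f.png

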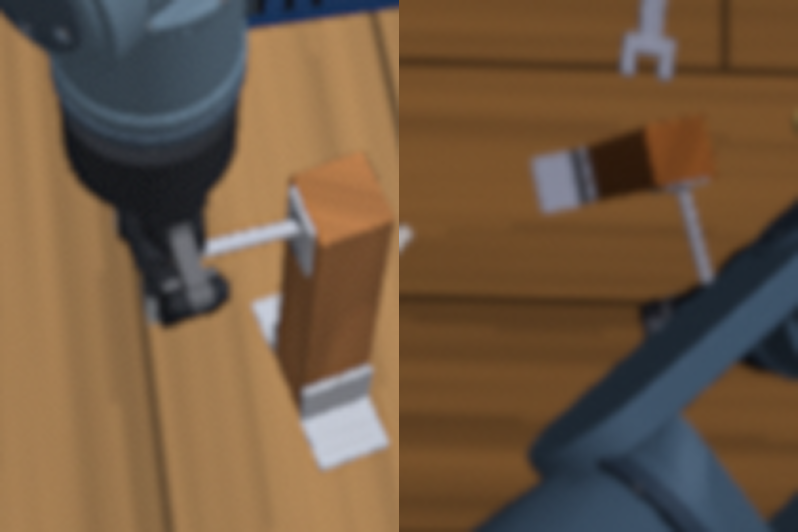

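>>> {"method": "drive_tool", "body": {
  "increments": [
    [0, 0, 0, 0.03, 0.0065, 0, 1],
    [0, 0, 0, 0.02, 0.0045, -0.002, 1],
    [0, 0, 0, 0.02, 0.0045, -0.008, 1],
    [0, 0, 0, 0.02, 0.0045, -0.008, 1],
    [0, 0, 0, 0, 0, 0, 1],
    [0, 0, 0, 0, 0, 0, 1]
  ]
}}

```text
time: 7.15
ee_pos: [0.4476, -0.335, 0.1913]
eef_rot: [-0.0, -0.109, 0.994, 0.0]
wrist_force: [0.4, -0.3, 0.3]
grip_width: 0.44
```

```bash
python3 - <<'E'
from h import *
x=sense();print(x['ee_pos'],x['wrist_force'])
s=snap('side','side5')['img'][:,:,::-1]
cv2.imwrite('pics/g.png',cv2.resize(s[260:400,220:360],None,fx=4,fy=4,interpolation=cv2.INTER_CUBIC))
E
```

```text
[ 0.44755634 -0.33501773  0.19130072] [ 0.44037477 -0.33877547  0.33646838]
```

View pics/g.png

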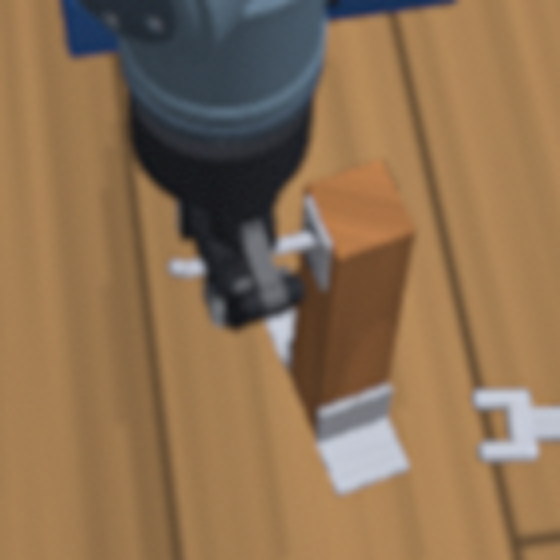

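The bar runs through the eye, with the tip at (185,267) left of the fingers. I lower the key onto the bar.

>>> {"method": "drive_tool", "body": {
  "increments": [
    [0, 0, 0, 0, 0, -0.013, 1],
    [0, 0, 0, 0, 0, -0.014, 1],
    [0, 0, 0, 0, 0, 0, 1],
    [0, 0, 0, 0, 0, 0, 1]
  ]
}}

```text
time: 7.7
ee_pos: [0.4476, -0.3352, 0.1834]
eef_rot: [-0.0, -0.109, 0.994, -0.0]
wrist_force: [-0.5, -0.5, 1.8]
grip_width: 0.441
```

>>> {"method": "drive_tool", "body": {
  "increments": [
    [0, 0, 0, 0, 0, 0, 0],
    [0, 0, 0, 0, 0, 0, -0.2],
    [0, 0, 0, 0, 0, 0, -0.4],
    [0, 0, 0, 0, 0, 0, -0.4]
  ]
}}

```text
time: 8.2
ee_pos: [0.4476, -0.335, 0.1832]
eef_rot: [-0.0, -0.109, 0.994, 0.0]
wrist_force: [-0.5, -0.3, -0.0]
grip_width: 0.7
```

```bash
python3 - <<'E'
from h import *
x=sense();print(x['ee_pos'],x['wrist_force'],x['grip_width'])
s=snap('side','side6')['img'][:,:,::-1]
cv2.imwrite('pics/i.png',cv2.resize(s[260:400,220:360],None,fx=4,fy=4,interpolation=cv2.INTER_CUBIC))
E
```

```text
[ 0.44761783 -0.33503203  0.18321986] [-0.46672879 -0.28877555 -0.01119137] 0.6998874293071814
```

View pics/i.png

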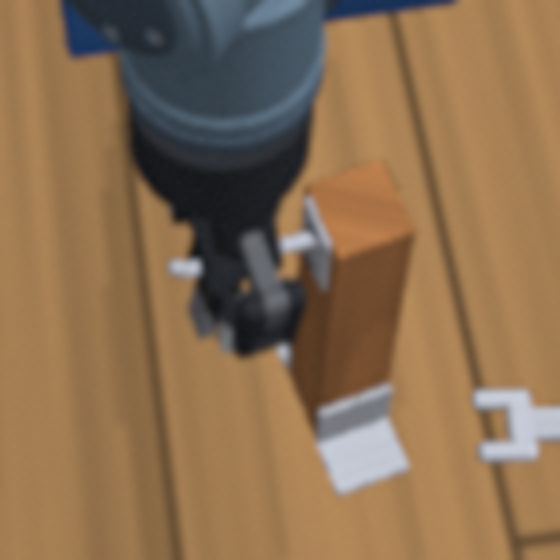

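Released; the grey shank hangs at about (200,318). I retreat straight up.

>>> {"method": "drive_tool", "body": {
  "increments": [
    [0, 0, 0, 0, 0, 0.03, -0.4],
    [0, 0, 0, 0, 0, 0.06, -0.4],
    [0, 0, 0, 0, 0, 0.1, -0.4],
    [0, 0, 0, 0, 0, 0.1, -0.4],
    [0, 0, 0, 0, 0, 0.05, -0.4],
    [0, 0, 0, -0.05, 0.1, 0, -0.4],
    [0, 0, 0, -0.05, 0.1, 0, -0.4]
  ]
}}

```text
time: 9.12
ee_pos: [0.4172, -0.2745, 0.2856]
eef_rot: [0.0, -0.109, 0.994, -0.0]
wrist_force: [-0.7, -0.9, 0.4]
grip_width: 0.704
```

```bash
python3 - <<'E'
from h import *
x=sense();print(x['ee_pos'],x['eef_rot'],x['grip_width'])
s=snap('side','side7')['img'][:,:,::-1]
t=snap('top','top7')['img'][:,:,::-1]
cv2.imwrite('pics/j.png',np.hstack([cv2.resize(s[260:400,220:325],None,fx=3.8,fy=3.8,interpolation=cv2.INTER_CUBIC),cv2.resize(t[165:291,335:430],(399,532),interpolation=cv2.INTER_CUBIC)]))
E
```

```text
[ 0.41715616 -0.27449781  0.28557734] [ 3.72146703e-05 -1.08661100e-01  9.94078852e-01 -2.96013722e-05] 0.7038889446957244
```

View pics/j.png

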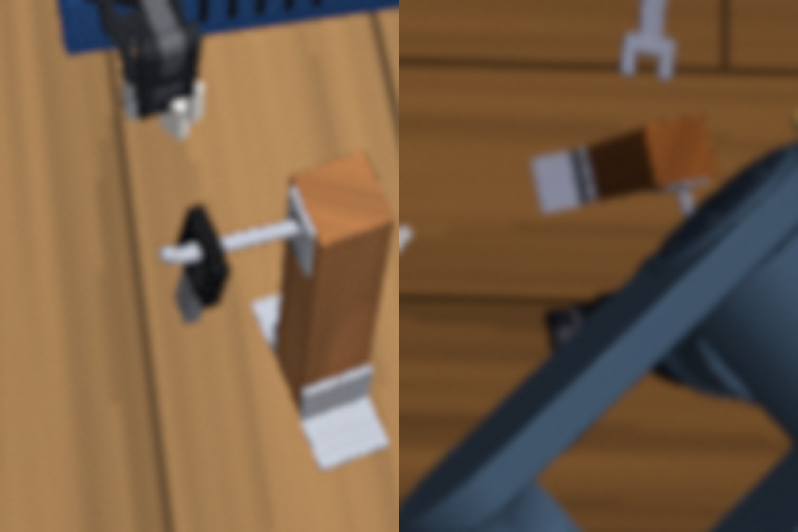

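The key hangs through its eye on the bar at about (205,255) in the left half, and the fingers are clear. Now to above the pack.

>>> {"method": "drive_tool", "body": {
  "increments": [
    [0, 0, -0.0148, 0.045, 0.141, -0.005, -1],
    [0, 0, -0.0148, 0.045, 0.141, -0.005, -1],
    [0, 0, -0.0148, 0.045, 0.141, -0.005, -1],
    [0, 0, -0.0148, 0.045, 0.141, -0.005, -1],
    [0, 0, -0.0148, 0.045, 0.141, -0.005, -1],
    [0, 0, -0.0148, 0.045, 0.141, -0.005, -1],
    [0, 0, -0.0148, 0.045, 0.141, -0.005, -1],
    [0, 0, -0.0148, 0.045, 0.141, -0.005, -1]
  ]
}}

```text
time: 10.22
ee_pos: [0.5265, 0.0645, 0.2735]
eef_rot: [0.0, -0.016, 1.0, -0.0]
wrist_force: [0.3, -0.9, 0.7]
grip_width: 1.001
```

>>> {"method": "drive_tool", "body": {
  "increments": [
    [0, 0, 0, 0, 0, 0, -1],
    [0, 0, 0, 0, 0, 0, -1]
  ]
}}

```text
time: 10.48
ee_pos: [0.5258, 0.0629, 0.2732]
eef_rot: [-0.0, -0.016, 1.0, -0.0]
wrist_force: [-1.1, 0.6, -1.2]
grip_width: 1.001
```

```bash
python3 - <<'E'
from h import *
x=sense();print(x['ee_pos'],x['eef_rot'],x['grip_width'])
R=x['eef_rot'];print(np.arctan2(R[2]**2-R[1]**2,2*R[1]*R[2]))
s=snap('side','side8')
# pack estimate from side0: depth pts of pack top
for n in('top0','side0'):
    c=load(n);P=cloud(c);m=(abs(P[...,2]-.166)<.006)&(abs(P[...,0]-.526)<.07)&(abs(P[...,1]-.065)<.05)
    w=P[m][:,:2].astype(np.float32);print(n,len(w),cv2.minAreaRect(w),np.median(P[m],0))
im=s['img'][:,:,::-1]
cv2.imwrite('pics/k.png',cv2.resize(im[80:280,200:400],None,fx=3,fy=3,interpolation=cv2.INTER_CUBIC))
E
```

```text
[0.52575042 0.06289506 0.27318224] [-1.73757809e-04 -1.64451539e-02  9.99864722e-01 -2.53876868e-04] 1.0008700517051563
1.6036881187982726
top0 523 ((0.5266577005386353, 0.0654376894235611), (0.08570121973752975, 0.04709357023239136), 3.4425337314605713) [0.52712158 0.06442267 0.16747008]
side0 565 ((0.5259415507316589, 0.06556011736392975), (0.0885498970746994, 0.049769219011068344), 2.3812198638916016) [0.52488952 0.06089844 0.16667598]
```

View pics/k.png

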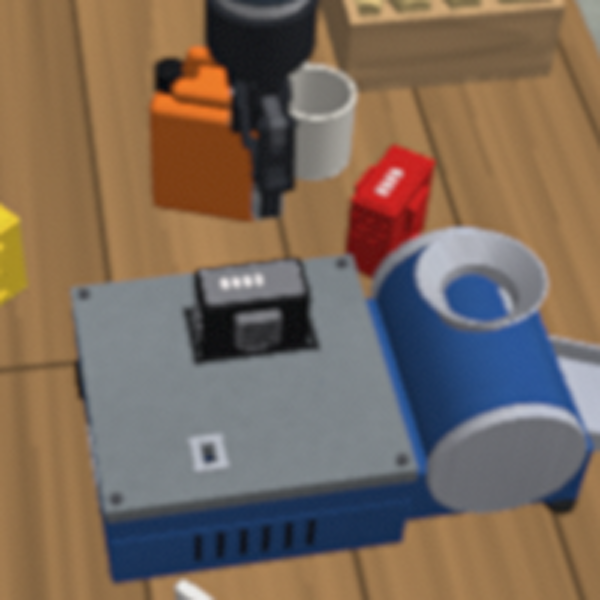

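The fingers are centred over the pack, which shows in the crop at (255,300) with its catch at (258,330). I descend.

>>> {"method": "drive_tool", "body": {
  "increments": [
    [0, 0, 0, 0.001, 0.008, -0.08, -1],
    [0, 0, 0, 0, 0, -0.12, -1],
    [0, 0, 0, 0, 0, -0.12, -1],
    [0, 0, 0, 0, 0, -0.1, -1],
    [0, 0, 0, 0, 0, -0.06, -1],
    [0, 0, 0, 0, 0, -0.035, -1],
    [0, 0, 0, 0, 0, 0, -1],
    [0, 0, 0, 0, 0, 0, -1]
  ],
  "newtons": 45
}}

```text
time: 11.52
ee_pos: [0.5268, 0.0656, 0.1199]
eef_rot: [0.001, -0.016, 1.0, -0.0]
wrist_force: [0.2, -0.1, 0.2]
grip_width: 1.002
```

```bash
python3 - <<'E'
from h import *
x=sense();print(x['ee_pos'],x['eef_rot'],x['wrist_force'])
s=snap('side','side9')
im=s['img'][:,:,::-1]
cv2.imwrite('pics/l.png',cv2.resize(im[100:250,220:370],None,fx=4,fy=4,interpolation=cv2.INTER_CUBIC))
E
```

```text
[0.52679389 0.06559169 0.11990815] [ 9.63189940e-04 -1.61309832e-02  9.99869415e-01 -1.31198303e-04] [ 0.18219504 -0.05736979  0.21282911]
```

View pics/l.png

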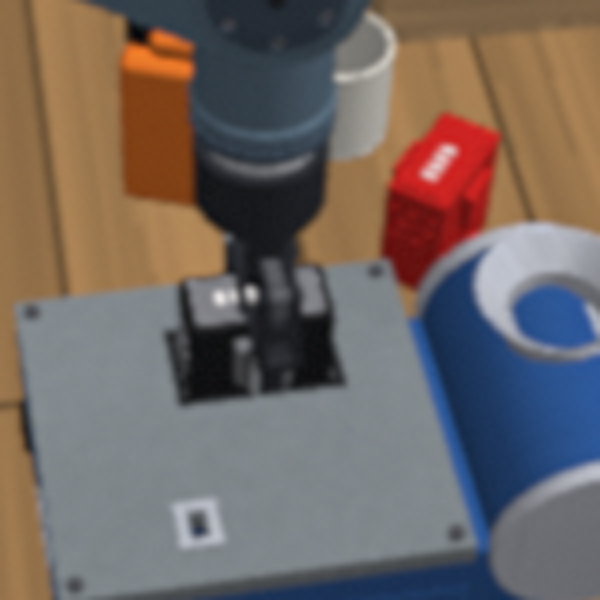

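>>> {"method": "drive_tool", "body": {
  "increments": [
    [0, 0, 0, 0, 0, 0, 1],
    [0, 0, 0, 0, 0, 0, 1],
    [0, 0, 0, 0, 0, 0, 1],
    [0, 0, 0, 0, 0, 0, 1],
    [0, 0, 0, 0, 0, 0, 1],
    [0, 0, 0, 0, 0, 0, 1]
  ],
  "newtons": 45
}}

```text
time: 12.32
ee_pos: [0.5275, 0.0653, 0.1213]
eef_rot: [0.002, -0.016, 1.0, -0.001]
wrist_force: [-2.4, -1.6, 12.3]
grip_width: 0.536
```

```bash
python3 - <<'E'
from h import *
x=sense();print(x)
E
```

```text
{'time': 12.325, 'joint_positions': array([-9.99707749e-02,  2.10956098e-01,  1.81198074e+00, -7.87296641e-04,
        1.11503373e+00, -1.70302793e+00]), 'qvel': array([-0.00089654, -0.00130346,  0.00220893,  0.00071817,  0.00043709,
       -0.00159273]), 'joint_torque': array([  0.76495964, -35.8792305 , -27.12603629,   0.49116919,
        -0.9723201 ,   0.09501465]), 'ee_pos': array([0.52750399, 0.06525318, 0.12129843]), 'eef_rot': array([ 1.75786976e-03, -1.63022861e-02,  9.99865406e-01, -5.61190721e-04]), 'wrist_force': array([-2.42726342, -1.61711876, 12.31698944]), 'torque': array([-0.08422876,  0.73183947,  0.11867396]), 'grip_width': 0.5363312125233987}
```

>>> {"method": "drive_tool", "body": {
  "increments": [
    [0, 0, 0, 0, 0, 0.01, 1],
    [0, 0, 0, 0, 0, 0.015, 1],
    [0, 0, 0, 0, 0, 0.02, 1],
    [0, 0, 0, 0, 0, 0, 1]
  ]
}}

```text
time: 12.82
ee_pos: [0.5258, 0.0658, 0.1325]
eef_rot: [-0.0, -0.016, 1.0, 0.0]
wrist_force: [0.6, 0.3, -5.5]
grip_width: 0.534
```

```bash
python3 - <<'E'
from h import *
x=sense();print(x['ee_pos'],x['eef_rot'],x['wrist_force'],x['torque'],x['grip_width'])
s=snap('side','side10')
im=s['img'][:,:,::-1]
cv2.imwrite('pics/m.png',cv2.resize(im[100:250,220:370],None,fx=4,fy=4,interpolation=cv2.INTER_CUBIC))
E
```

```text
[0.52575831 0.06579818 0.13250447] [-1.94540408e-04 -1.61850817e-02  9.99868994e-01  1.65807119e-05] [ 0.57661253  0.29868374 -5.49523646] [ 0.01128047  0.04270011 -0.00884838] 0.5337782746587793
```

View pics/m.png

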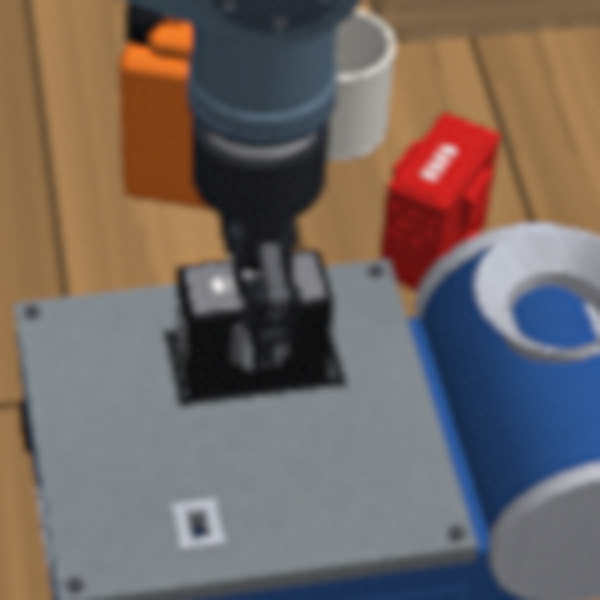

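The wrist carries about 5.5 N and the pack has risen with the fingers, so the catches are free. I lift on.

>>> {"method": "drive_tool", "body": {
  "increments": [
    [0, 0, 0, 0, 0, 0.025, 1],
    [0, 0, 0, 0, 0, 0.05, 1],
    [0, 0, 0, 0, 0, 0.06, 1],
    [0, 0, 0, 0, 0, 0.07, 1],
    [0, 0, 0, 0, 0, 0.07, 1],
    [0, 0, 0, 0, 0, 0.05, 1],
    [0, 0, 0, 0, 0, 0.025, 1],
    [0, 0, 0, 0, 0, 0.01, 1]
  ]
}}

```text
time: 13.88
ee_pos: [0.5258, 0.0657, 0.2406]
eef_rot: [0.0, -0.016, 1.0, -0.0]
wrist_force: [-0.6, -1.0, -5.9]
grip_width: 0.528
```

>>> {"method": "drive_tool", "body": {
  "increments": [
    [0, 0, 0, 0, 0, 0, 1],
    [0, 0, 0, 0, 0, 0, 1],
    [0, 0, 0, 0, 0, 0, 1],
    [0, 0, 0, 0, 0, 0, 1],
    [0, 0, 0, 0, 0, 0, 1],
    [0, 0, 0, 0, 0, 0, 1]
  ]
}}

```text
time: 14.62
ee_pos: [0.5259, 0.0657, 0.2403]
eef_rot: [-0.0, -0.016, 1.0, -0.0]
wrist_force: [-0.1, -0.4, -5.2]
grip_width: 0.535
```

```bash
python3 - <<'E'
from h import *
x=sense();print(x['ee_pos'],x['eef_rot'],x['wrist_force'],x['torque'],x['grip_width'],abs(x['qvel']).max())
s=snap('side','side11'); t=snap('top','top11')
im=s['img'][:,:,::-1]
cv2.imwrite('pics/n.png',cv2.resize(im[80:380,190:400],None,fx=2,fy=2,interpolation=cv2.INTER_CUBIC))
P=cloud(s); 
for nm,(u,v) in (('a',(0,0)),):pass
m=(abs(P[...,0]-.526)<.055)&(abs(P[...,1]-.065)<.04)&(P[...,2]>.17)&(P[...,2]<.23)
print('low pts of pack',np.percentile(P[m][:,2],[1,5,50]) if m.sum() else None,m.sum())
E
```

```text
[0.52591582 0.06571001 0.24028492] [-9.68456573e-06 -1.61016840e-02  9.99870359e-01 -1.91811503e-05] [-0.08589743 -0.42546655 -5.19301883] [-0.00511043 -0.02988174 -0.00425208] 0.5346696317560052 0.0017094917034636177
low pts of pack [0.1970557  0.19862255 0.2134888 ] 417
```

View pics/n.png

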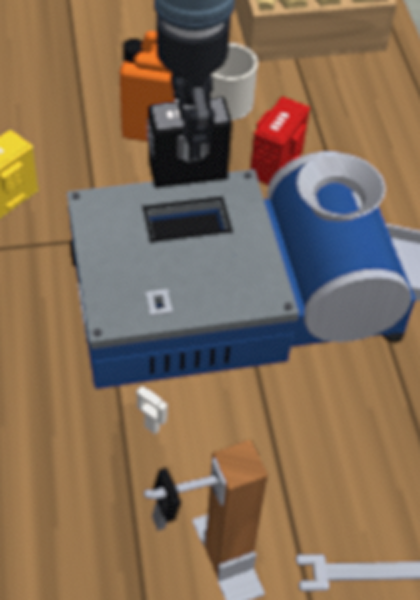

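The pack hangs upright at (190,140), clear of its empty bay (187,220). Its underside is at about 0.197 m, 87 mm above the deck. The key still hangs on the bar at (165,495), and canister, mug and spanner look unmoved. I hand in.

```bash
python3 -c "
from plant import *
print(hand_in())"
```

```text
the job is handed in; nothing more can be done
None
```

I pulled the safety key, hung it by its eye on the post's hook, and let it go. Then I pinched both catches of the battery pack at 45 N and lifted it straight up. I handed in at about 15 s with the pack still held; no verdict comes back.

What my last checks showed:
- **Key:** it hangs on the bar, about 7 mm tipward of the peg point by eye. It leans slightly with the slope of the bar, and the fingers are clear of it.
- **Pack:** it is upright and the arm is still. Its underside is about 87 mm above the deck, and the wrist carries about 5.2 N.
- **Other things:** the canister, mug and spanner looked unmoved in the last picture; I did not measure them.

One reading disagreed with the description. The gripper showed about 45.5 mm across the pinched catches, against the stated 49 mm when fully pressed. I took this as both catches fully in; catch travel is not reported, so I could not confirm it directly, but the pack came free of the bay without resistance.

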